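# Fit the clamp lever on the board fixture and clamp the board

## Task

Fit the loose clamp lever onto the splined shaft of the circuit-board fixture: turn it until its splines match, never forcing it down on the spline ends, and slide it fully home onto the shoulder. Then swing it clockwise (seen from above) right to its stop, so that the jaw clamps the board, and let go, leaving the lever home. Leave the jar, the spool and the screwdriver alone.

Things in the scene. Friction and masses are not known exactly. Their poses are not given: they have to be found in the camera images.
- lever_hub (a point): Loose aluminium clamp lever, 0.25 kg, lying flat: centre of its hub, a block 36 x 36 mm, 36 mm high, half-way up on the bore axis (z). The through bore, 24.6 mm, has four inward teeth 6.2 mm wide, tips on a 17 mm circle, every 90 deg, the first 45 deg from the arm. x points along the arm (18 mm wide, 8 mm thick, underside level with the hub's), z up.
- lever_handle (a point): Centre of the lever's black upright round handle, 18 mm across, its top 38 mm above the lever's underside; it stands at the end of the arm, 110 mm from the bore axis. This point is 23 mm above the underside.
- shoulder (a point): Top centre of the fixture's round steel shoulder (37 mm across, 56 mm above the table) on the upright shaft's axis. The lever is home when the hub's underside sits on it: hub centre 18 mm above. x points from the shaft to the board; all else on the fixture is lower, so the arm may swing all round. Its x does not tell how the splines stand: that differs each time, see it or feel for it.
- shaft_tip (a point): Tip of the splined shaft, 36 mm above the shoulder. Four ribs 6.2 mm wide, 23 mm across the tips, reach from the shoulder up to 18 mm; the smooth 15 mm core goes on to 27 mm, then a cone, 7 mm across at the tip. So the hub drops freely over the core until its teeth stand on the flat rib ends, 18 mm short of home; it goes on only when turned within about 5 deg of a match (every 90 deg).
- shaft (a joint): Turn of the splined shaft from its open stop, rad: grows clockwise seen from above and drives the jaw to the board. Starts between 0 and 0.25; the clamped stop is at 1.2. It has a stiff friction of about 0.12 N m, stays where it is left, and hardly moves until the splines are engaged; once engaged the lever turns it with a play of about 5 deg either way.
- flux_jar: Bystander: small white-capped jar, 42 mm across and 48 mm high, standing; origin at the centre of its underside, z up.
- solder_spool: Bystander: grey solder spool standing on its flange, 48 mm across and 36 mm high; origin at the centre of its underside, z up.
- screwdriver: Bystander: screwdriver 150 mm long, lying on the table; x points to its tip.
There are look-alikes about, which are no part of the job. There is more than one size of the part that bears lever_hub; the job needs the largest.

How it is judged:
By the outcome, as a careful person would: the job done as asked, in the order asked, and still so for the second after the job is handed in, with the robot touching nothing.
It also fails if it takes over 67 s, if anything falls off the work surface, if the arm or the gripper's body presses on something with over 40 N, if the wrist force passes 120 N, or if a joint passes its speed limit or range.

## Robot

A 6-joint arm with a two-finger parallel gripper is mounted at the origin on the work surface. World frame = base frame: x ahead of the robot, y to its left, z up, the work surface at z = 0. Lengths are in mm, angles in rad, forces in N, time in s.
With the tool pointing down it reaches from about 400 to 925 mm from the base axis. Payload 3.4 kg.
Tool frame: the origin (TCP) lies on the centre line of the jaws, within the pads' length; the fingertips stand 8 mm ahead of it and the grasp point (between the pads) lies 11 mm behind it; x points along the fingers, y is the direction in which the jaws open and shut, and the axes are right-handed (so a half turn about x gives the same grasp; the last joint's range is limited). The gripper opens to 85 mm and grips with 20 to 120 N. Pads are 22 mm wide; open, the fingers measure 114 mm over their backs; the gripper's body (76 mm by 85 mm) begins 54 mm behind the grasp point. The pads swing forward as they close: fully open they stand 13 mm farther back than shut.
Start: joints at [1.105, 0.307, 1.506, -0, 1.328, -0.073], TCP at [220.12, 531.205, 239.305] pointing down, gripper open.
Joint ranges: [-3.12, 3.12], [-1.05, 2.28], [0.14, 2.33], [-1.42, 4.57], [0.1, 2.73], [-2.68, 2.68]. Speed limits (rad/s): [2.57, 2.57, 3.14, 3.14, 3.14, 3.14].

## Interface

Orientations are given as [roll, pitch, yaw] about the fixed x, y, z axes, in that order (R = Rz(yaw) Ry(pitch) Rx(roll)).
In Python, from workcell import state, get_image, job_done, boxes_of gives the robot as it stands.
- The arm moves only by the tool step_arm, never from a script. Its argument "targets" is a list of rows, each a list of 5 numbers: the opening, from 0 (shut) to 1 (fully open), then the shift along the world's x, y, z in mm, then the turn about the world's z in rad. In form: [[jaw, x, y, z, twist], ...]. A call has 1 to 20 rows; each row is the pose to reach, as a shift and turn from the pose measured when the call began; what a row does not reach only later rows make up. A row lasts 1/10 s, in which the tool goes at most 50 mm and 8.59 degrees, less where a joint would pass 70% of its speed; a pose out of reach is approached as far as the arm can. A call with a gripper value outside its range is refused whole. The fingers move at their own pace and stop on an object; the grip force is fixed at half the most. Time passes only in rows, so rows that repeat a pose let the fingers close. It gives the time, the measured TCP pose, the force and the opening at its end, in the units of the state.
- state(): the state, without advancing time (a new reading comes with each control period).
- get_image(name): name is "side" or "top" or "wrist"; returns a dict with "image" (384x512x3 uint8, red, green, blue), "fov_y" (degrees; the focal length in pixels is half the picture's height over the tangent of half this angle, whatever the lens; pixels are square), "cx", "cy" (the principal point, pixels), "distortion" ([k1, k2, p1, p2, k3] as OpenCV has them; the pictures are not rectified), "rvec" (rotation vector, rad) and "tvec" (3), from world to camera coordinates, as OpenCV has them; the wrist camera has in their place "tool_from_camera" (4x4, takes a point from camera to tool coordinates, whose origin is the TCP and whose axes are the tool frame's). Camera axes: x right, y down, z forward; pixel columns grow to the right and rows downward; lengths in mm; the calibration is good to about 2 mm. A picture is of the moment at which its call begins: read the wrist's pose just before it. There is no depth.
- job_done(): hands the job in, once; it reports no verdict.
Trained networks look in the newest picture that a camera, given by its name, has taken for a name from the list of things; names that differ only in an ending like _2 or _b are one class to them, and where a whole thing is asked for, a point or a joint stands for the part that bears it (a point fixed in the world has none). Each returns a list of dicts, best first, with "p" (0 to 1); they miss things now and then, are a little off and sometimes report something else, mostly with a low value. They report only what shows in the picture. A call takes as long as a camera call. They do not tell look-alikes from the thing itself.
- boxes_of(camera, query): "xyz" ([x, y, z] in mm, in world coordinates, good to about 4 mm: the middle of the surface that is visible of it).
The state is a dict: "time": time; "joints": joint angles; "dq": joint speeds; "effort": joint torques, N m; "ee_pos": TCP position; "orientation": TCP orientation; "force": force on the tool from outside, world axes, zero at the start; "ft_torque": the same for the moment, N m; "gripper_width": opening from 0.0 (shut) to 1.0 (fully open).
Only numpy, scipy, OpenCV 4.12 (cv2) and the standard library are available. Lean on these libraries where they do the work, as an engineer would, in place of code of your own. Each camera call takes 0.05 s, during which the arm holds its last target. There are 200 camera calls.

## Working session

There is one attempt and no reset: what is moved stays moved. The work goes in short steps, Python scripts to look and compute and a tool call to move; the robot and the scene stay as the last step left them, time stands still between calls to the robot, and variables do not carry over. Pictures are saved under pics/ and viewed, about 8 in all and at most 12, crops included, and the job is handed in when it is done.

Besides the shell and the picture viewer there is one more tool, called by a JSON object that holds its "method" and its "body". step_arm: Moves the arm, as the interface text tells. Its arguments: {"type":"object","properties":{"targets":{"type":"array","items":{"type":"array","items":{"type":"number"}}}},"required":["targets"]}

```bash
mkdir -p pics; cat > h.py <<'E'
import numpy as np,cv2
from scipy.spatial.transform import Rotation as R
from workcell import state,get_image,job_done,boxes_of
def cam(name):
    s=state();d=get_image(name);im=d['image']
    h,w=im.shape[:2];f=h/2/np.tan(np.radians(d['fov_y'])/2)
    K=np.array([[f,0,d['cx']],[0,f,d['cy']],[0,0,1]]);D=np.array(d['distortion'],float)
    if 'rvec' in d: M=cv2.Rodrigues(np.array(d['rvec'],float))[0];t=np.array(d['tvec'],float).ravel()
    else:
        T=np.array(d['tool_from_camera']);Rw=R.from_euler('xyz',s['orientation']).as_matrix()
        C=Rw@T[:3,3]+np.array(s['ee_pos']);M=(Rw@T[:3,:3]).T;t=-M@C
    return dict(im=im,K=K,D=D,M=M,t=t)
def px(c,P):
    return cv2.projectPoints(np.array(P,float).reshape(-1,1,3),cv2.Rodrigues(c['M'])[0],c['t'],c['K'],c['D'])[0].reshape(-1,2)
def at(c,uv,z):
    n=cv2.undistortPoints(np.array(uv,float).reshape(-1,1,2),c['K'],c['D']).reshape(-1,2)
    C=-c['M'].T@c['t'];d=np.c_[n,np.ones(len(n))]@c['M']
    return C+d*((z-C[2])/d[:,2])[:,None]
def save(c,name,crop=None,s=1):
    im=c['im'][:,:,::-1]
    if crop: a,b,e,g=crop;im=im[b:g,a:e]
    cv2.imwrite('pics/'+name,cv2.resize(im,None,fx=s,fy=s,interpolation=cv2.INTER_CUBIC))
E
python3 - <<'E'
from h import *
import pickle
for n in('top','side'):
    c=cam(n);save(c,n+'0.png',s=1.5);pickle.dump(c,open(n+'.pkl','wb'))
    for q in('lever_hub','lever_handle','shoulder','shaft_tip','flux_jar','solder_spool','screwdriver'):
        for b in boxes_of(n,q)[:5]:
            if b['p']>.2: print(n,q,round(b['p'],2),np.round(b['xyz']),np.round(px(c,b['xyz'])[0]))
print(state())
E
```

```text
top lever_hub 0.82 [ 562. -183.    5.] [338. 191.]
top lever_hub 0.78 [ 447. -308.   11.] [396. 241.]
top lever_handle 0.67 [ 562. -177.    5.] [336. 191.]
top lever_handle 0.55 [ 409. -124.    5.] [314. 260.]
top lever_handle 0.53 [ 450. -310.   11.] [396. 240.]
top shoulder 0.89 [522. 236.  15.] [151. 211.]
top shaft_tip 0.49 [524. 234.  15.] [152. 210.]
top flux_jar 0.53 [678.   5.  48.] [255. 137.]
top solder_spool 0.65 [603.  -9.  38.] [261. 172.]
top screwdriver 0.98 [401.   8.  26.] [254. 265.]
side lever_hub 0.76 [ 559. -180.   19.] [275. 159.]
side lever_hub 0.6 [ 401. -122.   11.] [325. 184.]
side lever_hub 0.54 [ 441. -308.   17.] [321. 136.]
side lever_handle 0.67 [ 443. -310.   14.] [320. 136.]
side lever_handle 0.67 [ 401. -119.   16.] [326. 184.]
side lever_handle 0.61 [ 556. -177.   14.] [276. 161.]
side shoulder 0.68 [449. 262.  56.] [282. 302.]
side shoulder 0.64 [519. 256.  13.] [251. 301.]
side shaft_tip 0.9 [517. 255.  13.] [252. 300.]
side flux_jar 0.86 [680.  17.  42.] [214. 198.]
side solder_spool 0.57 [602.  -3.  37.] [245. 199.]
side screwdriver 0.92 [398.   7.  20.] [321. 220.]
{'time': 0.8, 'joints': array([ 1.10452250e+00,  3.06759738e-01,  1.50637212e+00,  4.95311827e-06,
        1.32840360e+00, -7.34654625e-02]), 'dq': array([-0.00207439, -0.00056183, -0.00111469, -0.00055729, -0.00169127,
       -0.00041435]), 'effort': array([-3.36521145e-03, -4.57403433e+01, -2.52319819e+01, -9.39993402e-05,
        6.86465264e-04, -2.57783972e-05]), 'ee_pos': array([220.11189144, 531.22180667, 239.33853512]), 'orientation': array([1.58120059, 1.57073893, 1.18839104]), 'force': array([ 0.81691114, -0.1763855 , -0.72666228]), 'ft_torque': array([ 0.00832424, -0.01806372, -0.0051836 ]), 'gripper_width': 1.0031365740007596}
```

View pics/top0.png

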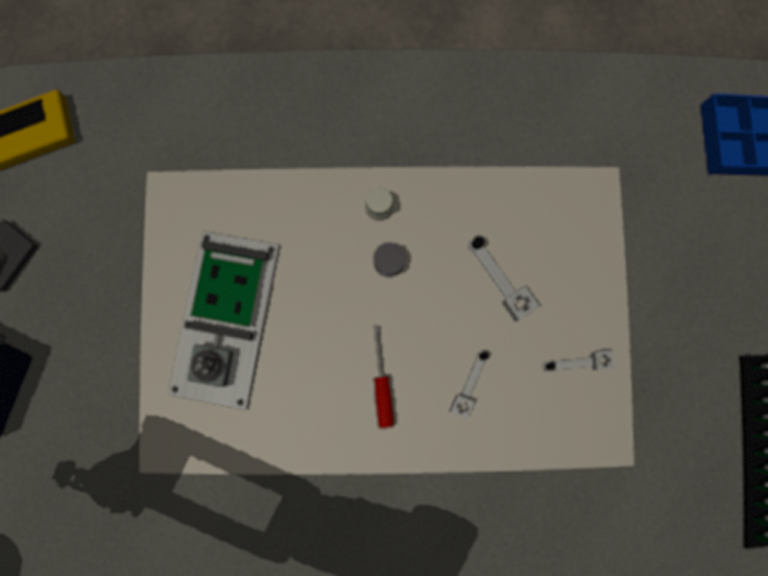

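View pics/side0.png

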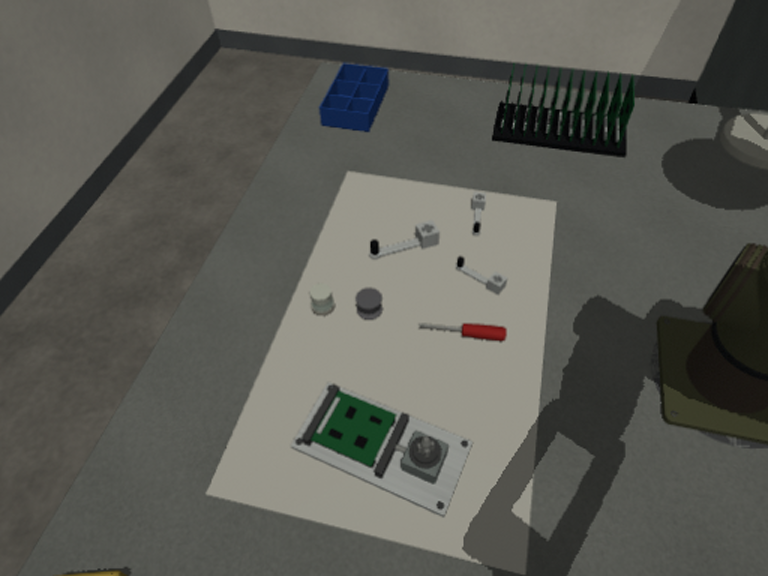

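Candidates in the top view (1.5x pixels) are levers with hubs at (522,301), (463,404) and (600,358). The first is clearly the largest, with its handle at (478,243). The side view shows the same lever with its hub at (427,233). The fixture shaft is at (209,366) in the top view.

```bash
python3 - <<'E'
from h import *
import pickle
c=pickle.load(open('top.pkl','rb'));d=pickle.load(open('side.pkl','rb'))
for n,uv,z in(('hub',(521,300),36),('handle',(478,242),38),('small1hub',(463,404),25),('small1hand',(484,355),27),('tip',(209,366),92)):
    print(n,at(c,[np.array(uv)/1.5],z).round(1))
for n,uv,z in(('hub',(428,230),36),('handle',(374,243),38),('tip',(426,440),92)):
    print('side',n,at(d,[np.array(uv)/1.5],z).round(1))
a=c['im'][170:230,290:380];b=c['im'][210:280,100:190][:60]
im=np.hstack([a,b])[:,:,::-1]
cv2.imwrite('pics/crop.png',cv2.resize(im,None,fx=4.4,fy=4.4,interpolation=cv2.INTER_CUBIC))
T=np.array(get_image('wrist')['tool_from_camera']);print(T.round(2))
E
```

```text
hub [[ 538.4 -195.8   36. ]]
handle [[ 624.1 -135.2   38. ]]
small1hub [[ 390.1 -108.8   25. ]]
small1hand [[ 460.  -140.7   27. ]]
tip [[448.3 241.7  92. ]]
side hub [[ 530.6 -192.7   36. ]]
side handle [[ 624.1 -134.    38. ]]
side tip [[447.5 256.9  92. ]]
[[   0.     -0.28    0.96 -136.02]
 [   1.     -0.     -0.     -1.19]
 [   0.      0.96    0.28  -72.43]
 [   0.      0.      0.      1.  ]]
```

View pics/crop.png

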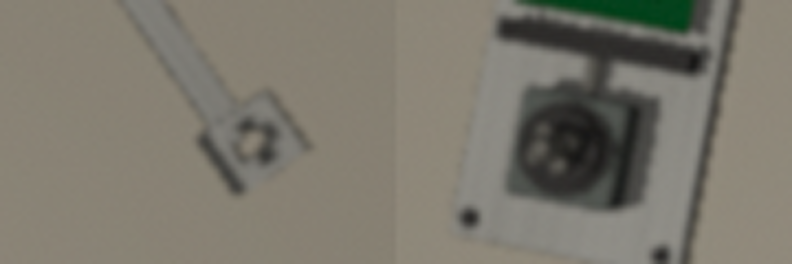

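The large lever has its hub at about (535,-194) and its handle at (624,-135). That is 105–110 mm long at about 34°, which fits the description. The shaft is at about (448,249). I'll look at the splines with the wrist camera on the way to the lever.

{"method": "step_arm", "body": {"targets": [[1,228,-281,-69,0],[1,228,-281,-69,0],[1,228,-281,-69,0],[1,228,-281,-69,0],[1,228,-281,-69,0],[1,228,-281,-69,0],[1,228,-281,-69,0],[1,228,-281,-69,0],[1,228,-281,-69,0],[1,228,-281,-69,0],[1,228,-281,-69,0]]}}

```text
time: 1.95
ee_pos: [447.5, 251.1, 170.6]
orientation: [2.044, 1.57, 1.652]
force: [-1.0, -0.5, 0.7]
gripper_width: 0.997
```

```bash
python3 - <<'E'
from h import *
import pickle
c=cam('wrist');pickle.dump(c,open('w1.pkl','wb'));s=state();print(s['time'],s['ee_pos'],s['joints'],s['force'])
for q in('shoulder','shaft_tip'):
    for b in boxes_of('wrist',q)[:3]: print(q,b['p'],b['xyz'])
u=px(c,[[448,249,92]])[0];print(u)
save(c,'w1.png',s=1.5)
E
```

```text
2.0 [447.4703244  251.25999847 170.65048634] [ 4.29003546e-01  2.86594005e-01  1.73098615e+00  4.85715451e-04
  1.12358904e+00 -7.50707842e-01] [ 0.50422395  0.80325876 -0.43390222]
shoulder 0.97 [503.6, 240.1, 23.9]
shaft_tip 0.69 [502.1, 246.1, 26.7]
[255.11128331 205.59652208]
```

View pics/w1.png

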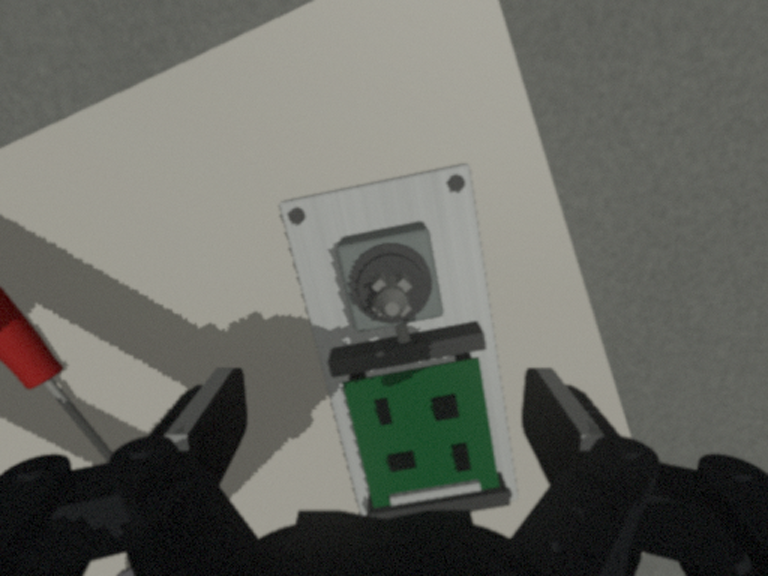

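```bash
python3 - <<'E'
from h import *
import pickle
c=pickle.load(open('w1.pkl','rb'))
print(at(c,[np.array((394,303))/1.5],92),at(c,[np.array((393,285))/1.5],56))
g=np.mgrid[0:600,0:600];s=12.
P=np.c_[(445+(300-g[0].ravel())/s),(250+(300-g[1].ravel())/s),np.full(360000,74.)]
u=px(c,P).astype('f4').reshape(600,600,2)
o=cv2.remap(c['im'],u[...,0],u[...,1],cv2.INTER_CUBIC)
o=cv2.convertScaleAbs(o,alpha=2)
cv2.imwrite('pics/o1.png',o[:,:,::-1])
E
```

```text
[[447.55616449 255.09670407  92.        ]] [[448.88919255 254.7890275   56.        ]]
```

View pics/o1.png

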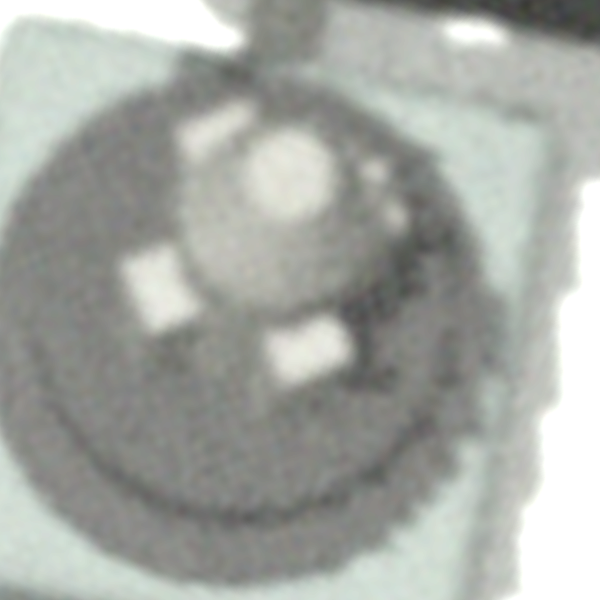

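The wrist view shows the rib ends clearly. They point to 23.5° + 90k, so the lever arm must go on at 23.5° + 90k, and I choose 113.5°. The shaft axis is at about (449,254). Next I move over the lever.

{"method": "step_arm", "body": {"targets": [[1,88,-445,-30,-0.15],[1,88,-445,-30,-0.3],[1,88,-445,-30,-0.45],[1,88,-445,-30,-0.6],[1,88,-445,-30,-0.75],[1,88,-445,-30,-0.9],[1,88,-445,-30,-1.05],[1,88,-445,-30,-1.2],[1,88,-445,-30,-1.35],[1,88,-445,-30,-1.5],[1,88,-445,-30,-1.65],[1,88,-445,-30,-1.8],[1,88,-445,-30,-1.95],[1,88,-445,-30,-2.1],[1,88,-445,-30,-2.14],[1,88,-445,-30,-2.14]]}}

```text
time: 3.7
ee_pos: [535.8, -192.7, 140.8]
orientation: [1.624, 1.57, -0.905]
force: [-1.2, 0.0, 1.0]
gripper_width: 1.003
```

```bash
cat >> h.py <<'E'
def ortho(c,x,y,z,s,name,n=600):
    g=np.mgrid[0:n,0:n]
    P=np.c_[(x+(n/2-g[0].ravel())/s),(y+(n/2-g[1].ravel())/s),np.full(n*n,float(z))]
    u=px(c,P).astype('f4').reshape(n,n,2)
    o=cv2.remap(c['im'],u[...,0],u[...,1],cv2.INTER_CUBIC)
    cv2.imwrite('pics/'+name,cv2.convertScaleAbs(o,alpha=1.6)[:,:,::-1])
def jaw(s):
    o=s['orientation'];return np.degrees(o[2]-o[0])+90
E
python3 - <<'E'
from h import *
c=cam('wrist');s=state();print(s['time'],s['ee_pos'],jaw(s),s['joints'])
ortho(c,570,-170,36,4,'o2.png')
E
```

```text
3.75 [ 535.76867193 -192.85748977  140.81140483] -54.864151395437545 [-4.19475548e-01  3.89962185e-01  1.65120694e+00 -3.97272010e-04
  1.09978607e+00  5.38264700e-01]
```

View pics/o2.png

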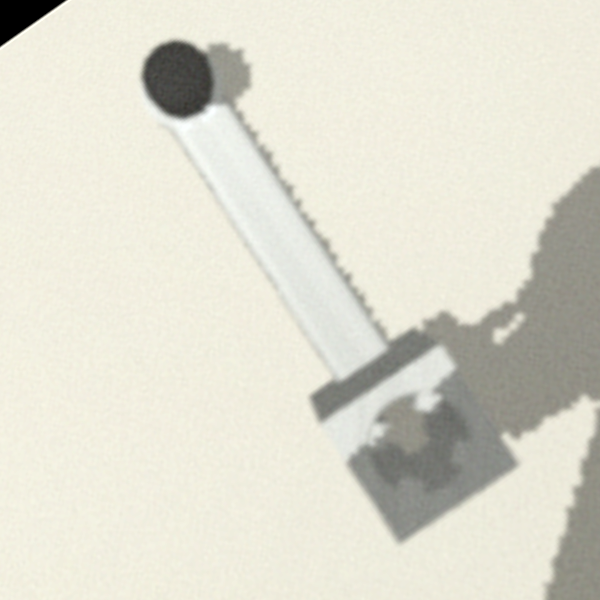

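Hub corners at (320,418), (440,345), (518,465) and (400,542) give sides of about 36.9 mm, so this is the largest lever. The hub is at (534.5,-200) and the arm points at 33.3°. I'll descend and grip the hub across the arm.

{"method": "step_arm", "body": {"targets": [[1,-1.3,-7.1,-35,-0.03],[1,-1.3,-7.1,-70,-0.03],[1,-1.3,-7.1,-100,-0.03],[1,-1.3,-7.1,-115,-0.03],[1,-1.3,-7.1,-126,-0.03],[1,-1.3,-7.1,-126,-0.03],[0.7,-1.3,-7.1,-126,-0.03],[0.5,-1.3,-7.1,-126,-0.03],[0.3,-1.3,-7.1,-126,-0.03],[0.3,-1.3,-7.1,-126,-0.03],[0.3,-1.3,-7.1,-126,-0.03],[0.3,-1.3,-7.1,-126,-0.03]]}}

```text
time: 4.95
ee_pos: [535.2, -200.2, 16.1]
orientation: [2.039, 1.568, -0.52]
force: [-0.7, 1.0, 5.6]
gripper_width: 0.415
```

{"method": "step_arm", "body": {"targets": [[0.2,0,0,10,0],[0.2,0,0,40,0],[0.2,0,0,75,0],[0.2,-5,25,110,0.08],[0.2,-11,60,140,0.18],[0.2,-18,95,144,0.28],[0.2,-25,130,144,0.4],[0.2,-32,165,144,0.5],[0.2,-39,200,144,0.6],[0.2,-46,235,144,0.72],[0.2,-53,270,144,0.83],[0.2,-60,305,144,0.95],[0.2,-66,340,144,1.06],[0.2,-73,375,144,1.18],[0.2,-79,410,144,1.28],[0.2,-84,440,144,1.36],[0.2,-86,452,144,1.4],[0.2,-86,454,144,1.4],[0.2,-86,454,144,1.4]]}}

```text
time: 6.85
ee_pos: [449.0, 253.2, 160.2]
orientation: [1.785, 1.569, 0.626]
force: [-0.4, 0.0, -3.0]
gripper_width: 0.413
```

```bash
python3 - <<'E'
from h import *
c=cam('wrist');s=state();print(s['time'],s['ee_pos'],jaw(s),s['joints'],s['force'],s['gripper_width'])
d=cam('side')
e=d['im'][180:330,200:400]; 
a=cv2.resize(c['im'],(512,384));b=cv2.resize(e,(512,384),interpolation=cv2.INTER_CUBIC)
z=s['ee_pos'][2]-16.1;p=s['ee_pos']
print(px(c,[[p[0],p[1],z+36],[449,254,92]]),px(d,[[p[0],p[1],z+18],[449,254,92]]))
cv2.imwrite('pics/v3.png',cv2.resize(np.vstack([a,b])[:,:,::-1],(400*1,600)))
save(c,'w3.png',s=1.5)
E
```

```text
6.9 [449.07356918 252.7613365  160.10122508] 23.56958704167822 [4.30415440e-01 3.00424743e-01 1.74165051e+00 4.09457667e-04
 1.09770926e+00 1.88623084e-02] [ 0.50869568 -0.12039638 -2.65611739] 0.4111670546218514
[[258.00115155 277.83460613]
 [257.47497142 206.73002796]] [[284.97770009 275.98947851]
 [283.55487031 291.89345534]]
```

View pics/w3.png

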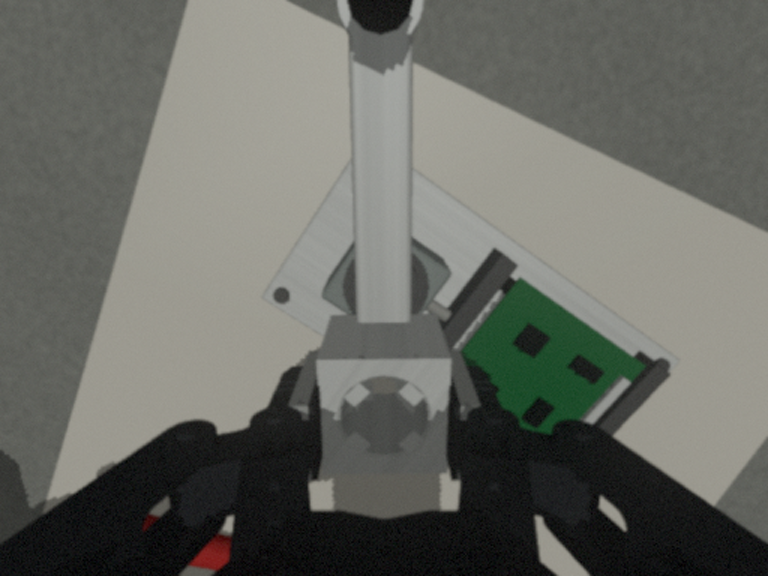

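```bash
python3 - <<'E'
from h import *
s=state();c=cam('wrist');p=s['ee_pos'];z=p[2]-16.1
l=np.radians(jaw(s)+90);L=np.array([np.cos(l),np.sin(l)]);J=np.array([np.cos(l-np.pi/2),np.sin(l-np.pi/2)])
for n,uv,h in(('bore',(385,418),z+36),('front edge',(385,359),z+36),('handle',(381,5),z+38),('hubL',(318,360),z+36),('hubR',(452,360),z+36),('shoulder',(386,288),56),('shL',(344,285),56),('shR',(428,285),56)):
    q=at(c,[np.array(uv)/1.5],h)[0];d=q[:2]-p[:2];print(n,q.round(1),'along',(d@L).round(1),'jaw',(d@J).round(1))
print(p)
E
```

```text
bore [448.9 251.5 180. ] along -0.8 jaw -0.7
front edge [441.7 268.1 180. ] along 17.3 jaw -0.7
handle [407.4 344.7 182. ] along 101.1 jaw -1.5
hubL [425.2 260.6 180. ] along 17.0 jaw -18.8
hubR [458.4 275.  180. ] along 16.9 jaw 17.5
shoulder [449.3 253.4  56. ] along 0.7 jaw 0.5
shL [428.1 246.   56. ] along 2.4 jaw -21.9
shR [469.2 263.8  56. ] along 2.3 jaw 22.8
[449.16620229 252.53405975 160.07869296]
```

{"method": "step_arm", "body": {"targets": [[0.2,0.2,2.2,-15,0],[0.2,0.2,2.2,-30,0],[0.2,0.2,2.2,-42,0],[0.2,0.2,2.2,-50,0],[0.2,0.2,2.2,-53,0],[0.2,0.2,2.2,-56,0],[0.2,0.2,2.2,-59,0],[0.2,0.2,2.2,-61,0],[0.2,0.2,2.2,-61,0]]}}

```text
time: 7.9
ee_pos: [449.4, 254.8, 99.1]
orientation: [1.906, 1.569, 0.746]
force: [-0.1, 0.4, -2.5]
gripper_width: 0.412
```

```bash
python3 - <<'E'
from h import *
c=cam('wrist');s=state();print(s['time'],s['ee_pos'],jaw(s),s['force'],s['ft_torque'])
save(c,'w4.png',crop=(180,200,340,320),s=4)
E
```

```text
7.95 [449.51150543 254.78362083  99.20898083] 23.528617180120705 [ 0.18678331  0.042287   -2.69472302] [-0.01764167 -0.0273105   0.01849723]
```

View pics/w4.png

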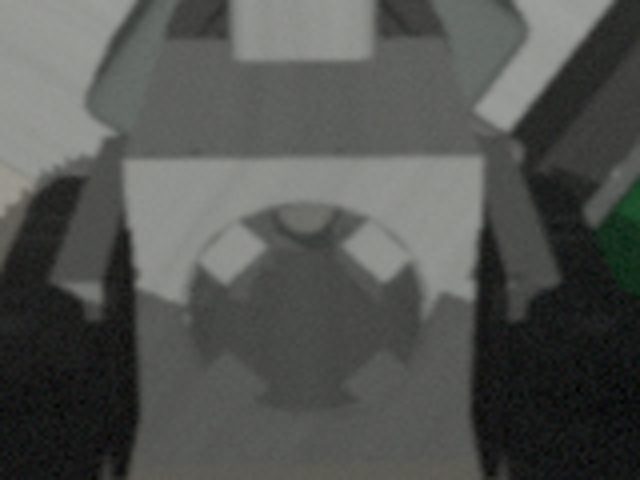

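```bash
python3 - <<'E'
from h import *
s=state();c=cam('wrist');p=s['ee_pos'];z=p[2]-16.1
l=np.radians(jaw(s)+90);L=np.array([np.cos(l),np.sin(l)]);J=np.array([np.cos(l-np.pi/2),np.sin(l-np.pi/2)])
for n,uv,h in(('bore',(305,306),z+36),('front edge',(305,157),z+36),('boretop',(305,203),z+36),('borebot',(305,409),z+36),('tip lower edge',(305,233),92),('tip left',(275,213),92),('tip right',(337,213),92)):
    q=at(c,[np.array(uv)/4+[180,200]],h)[0];d=q[:2]-p[:2];print(n,q.round(1),'along',(d@L).round(1),'jaw',(d@J).round(1))
E
```

```text
bore [448.7 254.6 119.1] along 0.2 jaw -0.8
front edge [441.8 270.3 119.1] along 17.3 jaw -0.8
boretop [443.9 265.6 119.1] along 12.1 jaw -0.8
borebot [453.7 243.1 119.1] along -12.4 jaw -0.8
tip lower edge [451.2 249.1  92. ] along -5.9 jaw -0.7
tip left [446.6 250.1  92. ] along -3.1 jaw -4.5
tip right [453.8 253.3  92. ] along -3.1 jaw 3.3
```

{"method": "step_arm", "body": {"targets": [[0.2,0.7,-1.6,0,0],[0.2,0.7,-1.6,-1,0],[0.2,0.7,-1.6,-2,0],[0.2,0.7,-1.6,-3,0],[0.2,0.7,-1.6,-4,0],[0.2,0.7,-1.6,-5,0],[0.2,0.7,-1.6,-5,0]]}}

```text
time: 8.7
ee_pos: [450.1, 253.2, 94.1]
orientation: [1.93, 1.569, 0.77]
force: [0.4, 0.4, -2.6]
gripper_width: 0.412
```

```bash
python3 - <<'E'
from h import *
s=state();c=cam('wrist');p=s['ee_pos'];print(p,s['force'],s['ft_torque'])
save(c,'w5.png',crop=(180,200,340,320),s=4)
E
```

```text
[450.10126424 253.16373245  94.05955754] [ 0.35350336  0.38825076 -2.60802715] [-0.04215605 -0.05624377 -0.02118089]
```

View pics/w5.png

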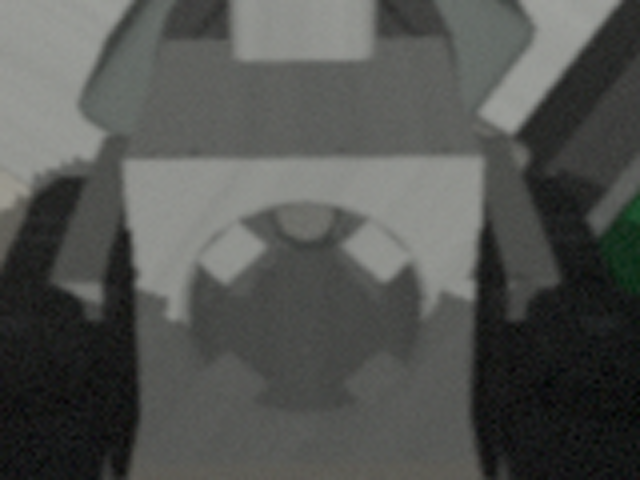

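{"method": "step_arm", "body": {"targets": [[0.2,0,0,-1,0],[0.2,0,0,-2,0],[0.2,0,0,-3,0],[0.2,0,0,-4,0],[0.2,0,0,-5,0],[0.2,0,0,-5.5,0],[0.2,0,0,-5.5,0]]}}

```text
time: 9.45
ee_pos: [450.1, 253.2, 88.5]
orientation: [1.948, 1.569, 0.788]
force: [0.2, -0.6, -2.8]
gripper_width: 0.406
```

{"method": "step_arm", "body": {"targets": [[0.2,0,0,-1,0],[0.2,0,0,-2,0],[0.2,0,0,-3,0],[0.2,0,0,-4,0],[0.2,0,0,-4,0]]}}

```text
time: 9.95
ee_pos: [450.0, 253.1, 84.4]
orientation: [2.016, 1.569, 0.856]
force: [0.3, 0.6, -3.0]
gripper_width: 0.409
```

Already 6 mm past the rib ends without any force, so the splines match. I'll continue slowly to home.

{"method": "step_arm", "body": {"targets": [[0.2,0,0,-1.5,0],[0.2,0,0,-3,0],[0.2,0,0,-4.5,0],[0.2,0,0,-6,0],[0.2,0,0,-7.5,0],[0.2,0,0,-9,0],[0.2,0,0,-10.5,0],[0.2,0,0,-11.2,0],[0.2,0,0,-11.2,0]]}}

```text
time: 10.85
ee_pos: [449.9, 253.1, 73.0]
orientation: [2.108, 1.569, 0.948]
force: [0.3, -0.4, -3.0]
gripper_width: 0.41
```

{"method": "step_arm", "body": {"targets": [[0.2,0,0,-0.4,0],[0.2,0,0,-0.8,0],[0.2,0,0,-1.2,0],[0.2,0,0,-1.5,0],[0.2,0,0,-1.5,0]]}}

```text
time: 11.35
ee_pos: [450.0, 253.1, 72.0]
orientation: [1.97, 1.569, 0.81]
force: [-1.0, -0.6, 4.1]
gripper_width: 0.412
```

Home contact with the shoulder: TCP at 72.0 as predicted, about 7 N of added upward force. Now the clockwise swing.

{"method": "step_arm", "body": {"targets": [[0.2,0,0,0,-0.05],[0.2,0,0,0,-0.1],[0.2,0,0,0,-0.15],[0.2,0,0,0,-0.2],[0.2,0,0,0,-0.25],[0.2,0,0,0,-0.3],[0.2,0,0,0,-0.35],[0.2,0,0,0,-0.4],[0.2,0,0,0,-0.45],[0.2,0,0,0,-0.5],[0.2,0,0,0,-0.55],[0.2,0,0,0,-0.6],[0.2,0,0,0,-0.65],[0.2,0,0,0,-0.7],[0.2,0,0,0,-0.75],[0.2,0,0,0,-0.8],[0.2,0,0,0,-0.85],[0.2,0,0,0,-0.85]]}}

```text
time: 13.15
ee_pos: [449.4, 253.5, 72.1]
orientation: [2.505, 1.57, 0.494]
force: [-2.9, 2.3, 1.6]
gripper_width: 0.407
```

```bash
python3 - <<'E'
from h import *
s=state();print(s['time'],s['ee_pos'],jaw(s),s['force'],s['ft_torque'],s['gripper_width'])
E
```

```text
13.15 [449.36261523 253.45315479  72.08097887] -25.177082071190156 [-2.94164719  2.31260653  1.60336693] [0.23596708 0.40113783 0.02156096] 0.4072399625744322
```

{"method": "step_arm", "body": {"targets": [[0.2,0,0,0,-0.04],[0.2,0,0,0,-0.08],[0.2,0,0,0,-0.12],[0.2,0,0,0,-0.15]]}}

```text
time: 13.55
ee_pos: [449.3, 253.5, 72.1]
orientation: [2.714, 1.57, 0.554]
force: [-1.2, 0.8, 2.0]
gripper_width: 0.413
```

```bash
python3 - <<'E'
from h import *
s=state();print(s['time'],s['ee_pos'],jaw(s),s['force'],s['ft_torque'],s['gripper_width'])
E
```

```text
13.55 [449.25751713 253.54346123  72.07723103] -33.766442018385064 [-1.19263551  0.77290635  2.00683779] [0.13931588 0.28571246 0.12004432] 0.413348937170624
```

{"method": "step_arm", "body": {"targets": [[0.2,0,0,0,-0.03],[0.2,0,0,0,-0.06]]}}

```text
time: 13.75
ee_pos: [449.2, 253.6, 72.1]
orientation: [2.694, 1.57, 0.473]
force: [-1.6, 0.7, 1.2]
gripper_width: 0.415
```

```bash
python3 - <<'E'
from h import *
s=state();print(s['time'],s['ee_pos'],jaw(s),s['force'],s['ft_torque'],s['gripper_width'])
E
```

```text
13.75 [449.20430338 253.5868988   72.0811522 ] -37.23455521962977 [-1.56462619  0.73616276  1.22388933] [0.03445696 0.23584341 0.12476527] 0.4151388369792911
```

{"method": "step_arm", "body": {"targets": [[0.2,0,0,0,-0.03],[0.2,0,0,0,-0.06],[0.2,0,0,0,-0.08]]}}

```text
time: 14.05
ee_pos: [449.2, 253.6, 72.1]
orientation: [2.766, 1.57, 0.464]
force: [-1.4, 1.3, 0.9]
gripper_width: 0.411
```

```bash
python3 - <<'E'
from h import *
s=state();print(s['time'],s['ee_pos'],jaw(s),s['force'],s['ft_torque'],s['gripper_width'])
E
```

```text
14.05 [449.19003128 253.61770858  72.10873828] -41.85397669725924 [-1.41508192  1.25247684  0.90738693] [0.10909333 0.2563913  0.1464652 ] 0.41135121837740773
```

{"method": "step_arm", "body": {"targets": [[0.2,0,0,0,-0.03],[0.2,0,0,0,-0.06]]}}

```text
time: 14.25
ee_pos: [449.2, 253.7, 72.1]
orientation: [2.639, 1.57, 0.278]
force: [-1.9, 1.5, 0.7]
gripper_width: 0.412
```

```bash
python3 - <<'E'
from h import *
s=state();print(s['time'],s['ee_pos'],jaw(s),s['force'],s['ft_torque'],s['gripper_width'])
E
```

```text
14.25 [449.18177981 253.65706376  72.11100201] -45.291183662831656 [-1.90557534  1.53572062  0.65821418] [0.15022615 0.26343263 0.60604772] 0.4123259029186081
```

{"method": "step_arm", "body": {"targets": [[0.2,0,0,0,-0.02],[0.2,0,0,0,-0.03],[0.2,0,0,0,-0.03]]}}

```text
time: 14.55
ee_pos: [449.1, 253.7, 72.1]
orientation: [2.369, 1.57, -0.021]
force: [-2.7, 0.4, 1.0]
gripper_width: 0.412
```

```bash
python3 - <<'E'
from h import *
s=state();print(s['time'],s['ee_pos'],jaw(s),s['force'],s['ft_torque'],s['gripper_width'])
E
```

```text
14.55 [449.1172366  253.67637916  72.09685094] -46.93524736330781 [-2.70097414  0.36056495  0.98229418] [0.1029549  0.25208569 0.92627028] 0.41213384371148737
```

Torque rose to 0.93 N m while the turn hardly advanced, so that is the clamped stop. I'll unload, release and lift away.

{"method": "step_arm", "body": {"targets": [[0.2,0,0,0,0.02],[0.45,0,0,0,0.02],[0.6,0,0,0,0.02],[0.8,0,0,0,0.02],[0.8,0,0,0,0.02],[0.8,0,0,0,0.02],[0.8,0,0,10,0.02],[0.8,0,0,30,0.02],[0.8,0,0,60,0.02],[0.8,0,0,90,0.02],[0.8,0,0,100,0.02],[0.8,0,0,100,0.02]]}}

```text
time: 15.75
ee_pos: [450.4, 254.3, 174.2]
orientation: [2.727, 1.565, 0.357]
force: [-0.2, -1.0, -0.5]
gripper_width: 0.805
```

```bash
python3 - <<'E'
from h import *
c=cam('wrist');s=state();print(s['time'],s['ee_pos'],jaw(s),s['force'],s['gripper_width'])
d=cam('side')
e=d['im'][215:345,180:353]; f=c['im'][60:340,70:443]
im=np.vstack([cv2.resize(f,(400,300)),cv2.resize(e,(400,300),interpolation=cv2.INTER_CUBIC)])
cv2.imwrite('pics/v6.png',cv2.convertScaleAbs(im,alpha=1.4)[:,:,::-1])
E
```

```text
15.8 [449.31240127 253.79006115 172.71205057] -45.79034374439874 [-0.02879994 -0.01304777 -0.8706871 ] 0.7999153221948879
```

View pics/v6.png

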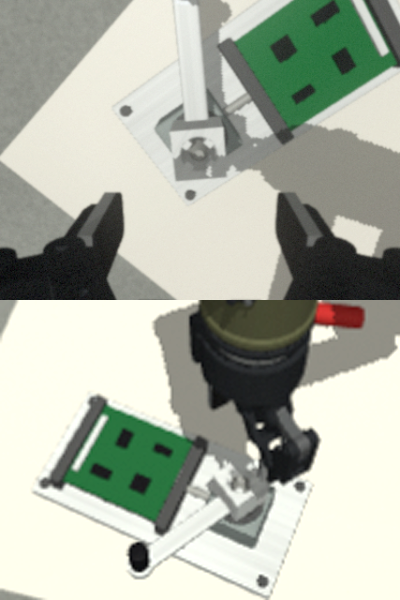

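```bash
python3 - <<'E'
from h import *
c=cam('wrist');s=state();print(s['time'],s['ee_pos'])
ortho(c,480,285,92,4,'o7.png')
E
```

```text
15.9 [448.13974508 253.23241713 171.02437962]
```

View pics/o7.png

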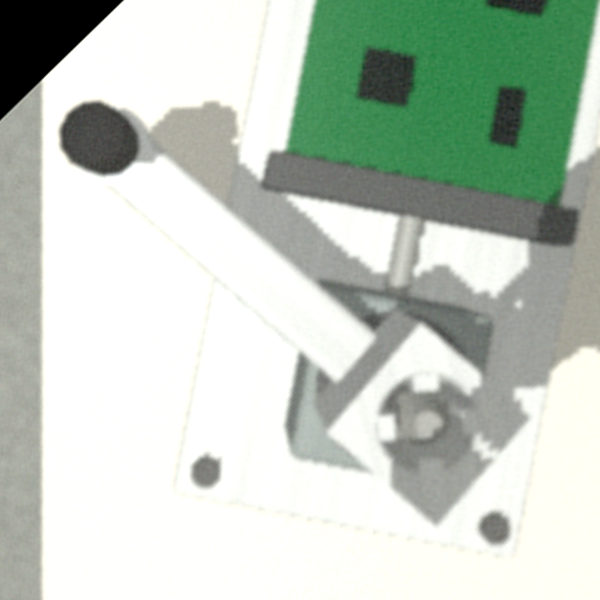

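The top-plane sides of the hub measure 35.5 mm at z=92 and the tip is flush, so the hub is home. The jaw bar now touches the board. The lever stands at about 49.5° against 43° for the jaws, so the grip flexed about 6° under the torque. I'll re-grip briefly to confirm the stop with the lever aligned.

{"method": "step_arm", "body": {"targets": [[0.8,0,0,-10,0.092],[0.8,0,0,-30,0.092],[0.8,0,0,-50,0.092],[0.8,0,0,-70,0.092],[0.8,0,0,-80,0.092],[0.8,0,0,-80,0.092]]}}

```text
time: 16.5
ee_pos: [446.2, 252.3, 88.6]
orientation: [-0.353, 1.564, -2.631]
force: [-0.7, 0.4, -0.6]
gripper_width: 0.798
```

```bash
python3 - <<'E'
from h import *
s=state();print(s['time'],s['ee_pos'],jaw(s),s['force'],s['ft_torque'])
E
```

```text
16.5 [446.21351096 252.29519883  88.57995471] -40.523457003606154 [-0.69743995  0.41093825 -0.59586194] [-0.0171501   0.00898279  0.03332885]
```

{"method": "step_arm", "body": {"targets": [[0.8,3,1.4,0,0],[0.8,3,1.4,-8,0],[0.8,3,1.4,-15,0],[0.8,3,1.4,-15,0],[0.6,3,1.4,-15,0],[0.4,3,1.4,-15,0],[0.2,3,1.4,-15,0],[0.2,3,1.4,-15,0],[0.2,3,1.4,-15,0]]}}

```text
time: 17.4
ee_pos: [449.4, 253.8, 74.1]
orientation: [-0.352, 1.564, -2.63]
force: [-0.7, 0.3, 5.0]
gripper_width: 0.406
```

```bash
python3 - <<'E'
from h import *
s=state();print(s['time'],s['ee_pos'],jaw(s),s['force'],s['ft_torque'],s['gripper_width'])
E
```

```text
17.4 [449.35844315 253.8184046   74.09459248] -40.52125972939501 [-0.73507444  0.26808585  4.96655961] [-0.01263007  0.12197252 -0.00960916] 0.4061791148432221
```

{"method": "step_arm", "body": {"targets": [[0.2,0,0,0,-0.01],[0.2,0,0,0,-0.02],[0.2,0,0,0,-0.03],[0.2,0,0,0,-0.03]]}}

```text
time: 17.8
ee_pos: [449.3, 253.8, 74.1]
orientation: [-0.354, 1.564, -2.663]
force: [-0.6, 0.6, 2.0]
gripper_width: 0.409
```

```bash
python3 - <<'E'
from h import *
s=state();print(s['time'],s['ee_pos'],jaw(s),s['force'],s['ft_torque'],s['gripper_width'])
E
```

```text
17.8 [449.33919304 253.84616201  74.1136206 ] -42.2505770124267 [-0.62408611  0.5732948   1.98440041] [0.07929735 0.10232268 0.08399128] 0.40935823174918656
```

{"method": "step_arm", "body": {"targets": [[0.2,0,0,0,-0.02],[0.2,0,0,0,-0.03],[0.2,0,0,0,-0.03]]}}

```text
time: 18.1
ee_pos: [449.4, 253.9, 74.2]
orientation: [-0.328, 1.565, -2.667]
force: [-1.0, 0.6, 2.3]
gripper_width: 0.407
```

```bash
python3 - <<'E'
from h import *
s=state();print(s['time'],jaw(s),s['force'],s['ft_torque'],s['gripper_width'])
E
```

```text
18.1 -43.9649320157576 [-0.98964283  0.62844018  2.2996774 ] [0.09535713 0.11543353 0.3689982 ] 0.40707022382623315
```

{"method": "step_arm", "body": {"targets": [[0.2,0,0,0,-0.02],[0.2,0,0,0,-0.03],[0.2,0,0,0,-0.03]]}}

```text
time: 18.4
ee_pos: [449.3, 253.9, 74.1]
orientation: [-0.305, 1.564, -2.673]
force: [-1.0, 0.1, 2.6]
gripper_width: 0.409
```

```bash
python3 - <<'E'
from h import *
s=state();print(s['time'],jaw(s),s['force'],s['ft_torque'],s['gripper_width'])
E
```

```text
18.4 -45.66098143362288 [-1.01534398  0.09115913  2.57014194] [0.11794426 0.16443001 0.8147468 ] 0.40855151847709453
```

Torque climbs to 0.81 N m within 3.5°, so this is the hard stop. I'll unload almost fully and release.

{"method": "step_arm", "body": {"targets": [[0.2,0,0,0,0.02],[0.2,0,0,0,0.04],[0.2,0,0,0,0.05],[0.2,0,0,0,0.05],[0.5,0,0,0,0.05],[0.7,0,0,0,0.05],[0.8,0,0,0,0.05],[0.8,0,0,0,0.05],[0.8,0,0,10,0.05],[0.8,0,0,30,0.05],[0.8,0,0,60,0.05],[0.8,0,0,90,0.05],[0.8,0,0,100,0.05],[0.8,0,0,100,0.05],[0.8,0,0,100,0.05]]}}

```text
time: 19.9
ee_pos: [448.8, 253.6, 173.7]
orientation: [-0.314, 1.564, -2.631]
force: [0.8, -0.4, -0.4]
gripper_width: 0.803
```

```bash
python3 - <<'E'
from h import *
c=cam('wrist');s=state();print(s['time'],s['ee_pos'],s['force'],s['gripper_width'])
ortho(c,480,285,92,4,'o8.png')
E
```

```text
19.95 [448.38652015 253.43923944 173.08496617] [-0.24102665 -0.15532974 -0.60955605] 0.800068031801717
```

View pics/o8.png

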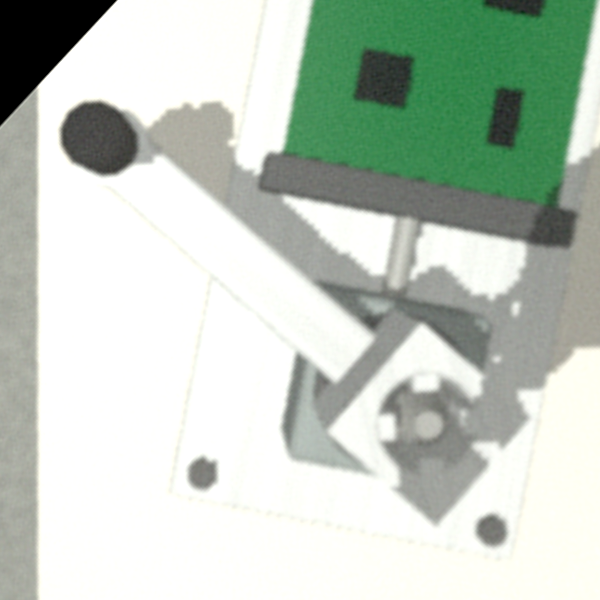

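The lever is at the same angle as before the second release (handle at (99,137), hub centre at (428,422)), the tip is flush and the gripper is clear. Handing in.

```bash
python3 -c "
from workcell import job_done;print(job_done())"
```

```text
the job is handed in; nothing more can be done
None
```

The large lever is on the splined shaft, fully home, and swung clockwise to the clamped stop. I let go and handed the job in at about 20 s; no verdict is reported.

- **Fit:** I read the rib angle from the wrist camera (23.5° + 90k). The lever went on at 113.5° without touching the rib ends, and the only contact was about 7 N at the shoulder. The tool height there matched the predicted home height to 0.1 mm.
- **Clamp:** The friction torque was about 0.12 N m through the last part of the swing, then rose to 0.93 N m at the stop. I gripped the hub a second time to confirm, and it rose to 0.81 N m at the same angle.
- **Last picture:** The hub-top size and flush shaft tip match the home position, the jaw bar is against the board, and the gripper is about 100 mm clear.
- **Disagreement:** After the first release the lever stood about 6° behind the jaw angle. I put this down to the grip flexing under torque. The lever stood at the same place after the second, unloaded release.

I did not touch the jar, spool or screwdriver, but I took no final picture to check them.

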